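Feel for the forming die in its dark box and set it in the die holder

ROBOT

A 6-joint arm with a two-finger parallel gripper is mounted at the origin on a cart in front of the work surface, level with it; the furniture and walls round the work are solid. World frame = base frame: x ahead of the robot, y to its left, z up, the work surface at z = 0. Lengths are in m, angles in degrees, forces in N, time in s.
With the tool pointing down it reaches from about 0.25 to 0.725 m from the base axis. Payload 9.7 kg.
Tool frame: the origin (TCP) lies on the centre line of the jaws, within the pads' length; the fingertips stand 22 mm ahead of it and the grasp point (between the pads) lies 3 mm ahead of it; z points along the fingers, y is the direction in which the jaws open and shut (so a half turn about z gives the same grasp; the last joint's range is limited). The gripper opens to 85 mm and grips with 20 to 120 N. Pads are 22 mm wide; open, the fingers measure 114 mm over their backs; the gripper's body (76 mm by 85 mm) begins 54 mm behind the grasp point. The pads swing forward as they close: fully open they stand 13 mm farther back than shut.
Start: joints at [-71.161, 4.979, 10.078, 95.1, 0, 90], TCP at [0.178, -0.521, 0.253] pointing down, gripper open.
Joint ranges: [-179.16, 179.16], [-48.56, 103.87], [-65.8, 70.77], [-126.05, 130.52], [-82.76, 87.17], [-180, 180]. Speed limits (degrees/s): [127.2, 127.2, 147.25, 180, 180, 180].

INTERFACE

Orientations are given as [roll, pitch, yaw] about the fixed x, y, z axes, in that order (R = Rz(yaw) Ry(pitch) Rx(roll)).
In Python, from workcell import get_obs, camera, camera_params, job_done gives the robot as it stands.
- The arm moves only by the tool servo_tool, never from a script. Its argument "steps" is a list of rows, each an object of numbers: "x", "y", "z": the shift along the world's x, y, z in mm; "yaw": the turn about the world's z in degrees. A call has 1 to 12 rows; each row is the pose to reach, as a shift and turn from the pose measured when the call began; what a row does not reach only later rows make up. A row lasts 1/8 s, in which the tool goes at most 62.5 mm and 10.7 degrees, less where a joint would pass 70% of its speed; a pose out of reach is approached as far as the arm can. A call with a gripper value outside its range is refused whole. "grip" is the finger opening in mm, from 0 to 85.4, set as the call begins (left out, the last holds). The fingers move at their own pace and stop on an object; "grip_force" is the grip in N (left out, the last holds). Time passes only in rows, so rows that repeat a pose let the fingers close. It gives the time, the measured TCP pose, the force and the opening at its end, in the units of the state.
- get_obs(): the state, without advancing time (a new reading comes with each control period).
- camera(name): name is "scene" or "top" or "wrist"; returns (picture, depth): 480x640x3 uint8, red, green, blue; 480x640 float32, m along the optical axis (not along the pixel's ray), 0 where there is no reading.
- camera_params(name): a dict with "intrinsics" (3x3 intrinsics, pixels), "rvec" (rotation vector, rad) and "tvec" (3), from world to camera coordinates, as OpenCV has them; the wrist camera has in their place "hand_eye" (4x4, takes a point from camera to tool coordinates, whose origin is the TCP and whose axes are the flange's). Camera axes: x right, y down, z forward; pixel columns grow to the right and rows downward; lengths in m; the calibration is good to about 2 mm. A picture is of the moment at which its call begins: read the wrist's pose just before it. camera_params takes no time and is no camera call.
- job_done(): hands the job in, once; it reports no verdict.
The state is a dict: "time": time; "q": joint angles; "qd": joint speeds; "joint_efforts": joint torques, N m; "ee_pos": TCP position; "tcp_rot": TCP orientation; "wrist_force": force on the tool from outside, world axes, zero at the start; "torque": the same for the moment, N m; "opening": finger opening in m.
Only numpy, scipy, OpenCV 4.12 (cv2) and the standard library are available. Lean on these libraries where they do the work, as an engineer would, in place of code of your own. Each camera call takes 0.05 s, during which the arm holds its last target.

TASK

Lift the lid off the long dark wooden box and lay it flat on the bench. A round steel die stands upright somewhere along the black inside of the box: feel for it by touch, lift it out and set it upright, fully down, in the round well of the die holder. Leave the red tin, the brown charcoal block and the pliers where they are.

Things in the scene. Friction and masses are not known exactly. Their poses are not given: they have to be found in the camera images.
- die_box: Long dark wooden box with a black inside, fixed to the bench. Origin at the centre of its underside, on the bench. Outside 66 mm (its x) by 246 mm (its y) by 60 mm high; walls and floor 8 mm thick, so the inside is 50 mm (x) by 230 mm (y). One round steel die is hidden in it.
- box_floor (a point): Centre of the box's inner floor, 8 mm above the bench, axes as the box. The hidden die stands upright and loose on this floor, its axis anywhere within 60 mm either way of this point along the box's y and within 4 mm along its x. Its own pose is never reported: find it by feel. Fingers spread along the box's y have room to take it.
- box_mouth (a point): Centre of the box's open top, 60 mm above the bench, axes as the box. The die is a plain dark steel cylinder with two brass bands, 32 mm across, 42 mm high, about 0.2 kg, the same both ways up. In the box its top is 10 mm below this mouth (50 mm over the bench): shut fingers lowered in the box stop there if over it; elsewhere they can go on to the inner floor.
- lid_grip (a point): Centre of the light wooden bar grip on the loose lid, halfway up the bar: 16 mm wide (x), 64 mm long (y), 24 mm high. At the start it is 80 mm above the bench; with the lid flat on the bench it is 24 mm above it. The lid's weight lies under it. Axes are the lid's own, z up.
- lid_plate (a point): Centre of the underside of the lid's plate, 20 mm below the grip point. The lid is a dark wooden plate 70 mm (its x) by 250 mm (its y) by 8 mm, 0.25 kg, lying loose on the box rim with its axes along the box's; strips under it reach 4 mm down inside the box (and carry it when it lies on the bench).
- well (a point): Centre of the mouth of the round well in the die holder, 38 mm above the bench; z up. The well is 38 mm across with a 3 mm chamfer, and 14 mm deep down to a cork pad, so a seated die stands 28 mm out of it, its top 66 mm above the bench.
- holder_top (a point): A point on the flat top of the die holder, 27 mm along the holder's x from the centre of the well. The holder is a light metal block 70 x 70 mm, top 38 mm above the bench, on a blue foot 100 x 100 x 8 mm; it is fixed to the bench.
- seat_pad: Cork pad, 37 mm across and 4 mm thick, that is the floor of the well, fixed; origin at the centre of its underside, 20 mm above the bench. The die's weight must rest on it.
- coffee_tin: Red tin, 56 mm across, 58 mm high, loose bystander; origin at the centre of its underside.
- charcoal_block: Brown charcoal block, 35 x 47 x 35 mm high, loose bystander; origin at the centre of its underside.
- pliers_a: Red-handled pliers lying flat, 41 x 126 x 11 mm, long along their y, loose bystander; origin at the centre of their underside.
Things that resemble listed ones, but are neither listed nor needed, are in the scene too. Leave any pink look-alike of the part that bears well alone.

How it is judged (in metres and radians):
On the way:
1. the lid lies flat on the bench, clear of the box (height (world z) of lid_grip below 0.032 m and angle between lid_grip's own z axis and vertical below 0.1 rad and contact force between die_box and anything else above 0.5 N), for 0.2 s.
At the end, for the whole second after the job is handed in: The die stands fully down in the holder's well with its whole weight on the cork pad (1.4 to 2.6 N on the pad); the lid lies flat on the bench (grip centre under 32 mm high, tilt under 0.1 rad); nothing lies in, on or against the box (height (world z) of lid_grip below 0.032 m and angle between lid_grip's own z axis and vertical below 0.1 rad and contact force between seat_pad and anything else between 1.4 and 2.6 N and contact force between die_box and anything else below 0.3 N); the robot touches nothing.
It fails at once if the red tin is moved more than 30 mm (distance of coffee_tin from where it was at the start of the episode above 0.03 m).
It fails at once if the charcoal block is moved more than 30 mm (distance of charcoal_block from where it was at the start of the episode above 0.03 m).
It fails at once if the pliers are moved more than 30 mm (distance of pliers_a from where it was at the start of the episode above 0.03 m).
It also fails if it takes over 67 s, if anything falls off the work surface, if the arm or the gripper's body presses on something with over 40 N, if the wrist force passes 120 N, or if a joint passes its speed limit or range.

## Working session

There is one attempt and no reset: what is moved stays moved. The work goes in short steps, Python scripts to look and compute and a tool call to move; the robot and the scene stay as the last step left them, time stands still between calls to the robot, and variables do not carry over. Pictures are saved under pics/ and viewed, and the job is handed in when it is done.

Besides the shell and the picture viewer there is one more tool, called after ">>>" by a JSON object that holds its "fn" and its "kwargs", one argument or row to a line. servo_tool: Moves the arm, as the interface text tells. Its arguments: {"type":"object","properties":{"steps":{"type":"array"},"grip":{"type":"number"},"grip_force":{"type":"number"}},"required":["steps"]}

```bash
mkdir -p pics; ls
python3 - <<'E'
from workcell import *
import cv2,numpy as np
print(get_obs())
for n in ("scene","top"):
    im,d=camera(n); p=camera_params(n)
    np.savez(f"{n}0.npz",im=im,d=d,K=p["intrinsics"],rvec=p["rvec"],tvec=p["tvec"])
    print(n,p)
    cv2.imwrite(f"pics/{n}0.png",im[:,:,::-1])
E
```

```text
pics
{'time': 0.0, 'q': array([-7.11625828e+01,  5.01075367e+00,  1.00328381e+01,  9.50991719e+01,
        4.95060005e-04,  9.00010543e+01]), 'qd': array([0.05102707, 0.04999675, 0.04652873, 0.03193749, 0.01175511,
       0.18773494]), 'joint_efforts': array([ 3.84187020e-03, -5.20381737e+01,  4.64807153e+01,  1.62277330e-02,
        1.32387167e-04, -1.52775021e-05]), 'ee_pos': array([ 0.17752137, -0.52034443,  0.2525719 ]), 'tcp_rot': array([-1.79922913e+02, -4.93641099e-04,  1.88363623e+01]), 'wrist_force': array([ 0.94491523,  0.15634908, -0.76227474]), 'torque': array([-0.0420708 ,  0.00226171, -0.01157234]), 'opening': 0.08545642521274499}
scene {'intrinsics': array([[441.54775179,   0.        , 321.82207509],
       [  0.        , 441.54775179, 242.34327875],
       [  0.        ,   0.        ,   1.        ]]), 'rvec': array([ 2.11424491, -0.50515481,  0.29576249]), 'tvec': array([-0.4323969 ,  0.15366161,  1.05659133])}
top {'intrinsics': array([[563.05552471,   0.        , 324.5862039 ],
       [  0.        , 563.05552471, 237.34987843],
       [  0.        ,   0.        ,   1.        ]]), 'rvec': array([ 2.12617189, -2.15698439,  0.14907473]), 'tvec': array([-0.02651702,  0.47140137,  1.42615503])}
```

View pics/top0.png

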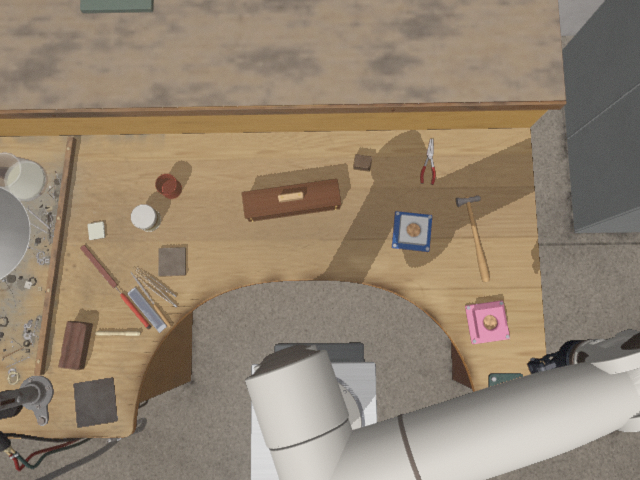

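View pics/scene0.png

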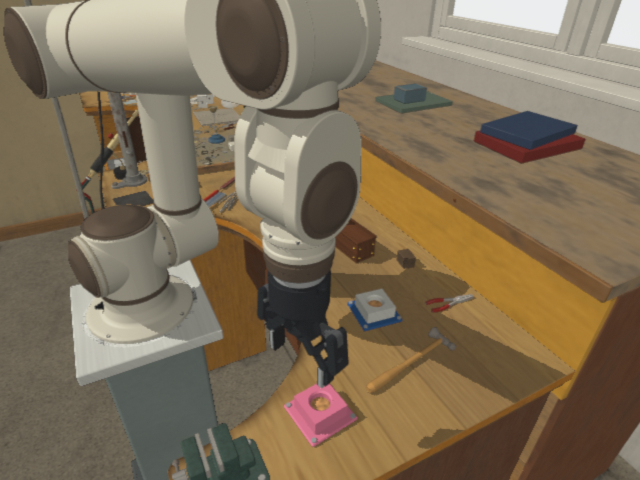

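```bash
cat > h.py <<'E'
import numpy as np,cv2
def ray(n,uv,z,f=None):
    d=np.load(f or f"{n}0.npz"); R=cv2.Rodrigues(d['rvec'])[0]; t=d['tvec'].ravel()
    uv=np.atleast_2d(np.array(uv,float)); K=d['K']
    r=np.c_[(uv-[K[0,2],K[1,2]])/[K[0,0],K[1,1]],np.ones(len(uv))]@R
    c=-R.T@t
    return c+r*((z-c[2])/r[:,2])[:,None]
def world(n,f=None):
    d=np.load(f or f"{n}0.npz"); R=cv2.Rodrigues(d['rvec'])[0]; t=d['tvec'].ravel();K=d['K']
    v,u=np.mgrid[:480,:640]; z=d['d']
    P=np.stack([(u-K[0,2])/K[0,0]*z,(v-K[1,2])/K[1,1]*z,z],-1)
    return (P-t)@R
E
python3 - <<'E'
from h import *
W=world("top"); im=np.load("top0.npz")['im']
cv2.imwrite("pics/topz.png",cv2.resize(im[130:300,230:550,::-1],None,fx=2.5,fy=2.5,interpolation=cv2.INTER_CUBIC))
u0,u1,v0,v1=235,350,170,228
sub=W[v0:v1,u0:u1]; z=sub[...,2]
def rect(m,zp,name):
    v,u=np.nonzero(m); 
    m8=m.astype(np.uint8); n,l,s,c=cv2.connectedComponentsWithStats(m8); k=1+np.argmax(s[1:,4])
    v,u=np.nonzero(l==k); P=ray("top",np.c_[u,v]+[u0,v0],zp)[:,:2]
    r=cv2.minAreaRect((P*1000).astype(np.float32)); print(name,s[k,4],r,P.mean(0))
    print(cv2.boxPoints(r))
print(np.histogram(z,bins=np.arange(-.01,.12,.01)))
rect((z>.058)&(z<.105),.068,"lid")
rect((z>.081),.092,"bar z")
hsv=cv2.cvtColor(im,cv2.COLOR_RGB2HSV)[v0:v1,u0:u1]
print(im[197,291],im[200,260])
rect((hsv[...,2]>170)&(z>.05),.092,"bar col")
u0,u1,v0,v1=385,440,205,258
z=W[v0:v1,u0:u1,2]; hsv=cv2.cvtColor(im,cv2.COLOR_RGB2HSV)[v0:v1,u0:u1]
rect((z>.032)&(z<.05),.038,"holder top")
rect((hsv[...,0]<25)&(hsv[...,1]>90)&(np.hypot(*(np.mgrid[v0:v1,u0:u1]-np.array([230,413])[:,None,None]))<14),.024,"pad")
E
```

```text
(array([1804, 1921,   67,   74,   69,   73,   35, 1787,  638,   65,  105,
          0]), array([-0.01,  0.  ,  0.01,  0.02,  0.03,  0.04,  0.05,  0.06,  0.07,
        0.08,  0.09,  0.1 ,  0.11]))
lid 2607 ((568.9328002929688, 51.49614715576172), (70.42549133300781, 249.2159423828125), 7.394402980804443) [0.5688417  0.05150203]
[[517.976   170.53601]
 [550.04974 -76.60738]
 [619.8896  -67.54372]
 [587.81586 179.59967]]
bar z 170 ((568.2019653320312, 51.19490051269531), (17.818862915039062, 63.34614944458008), 8.271097183227539) [0.56819157 0.05134242]
[[554.8288    81.25684 ]
 [563.9416    18.569588]
 [581.57513   21.132957]
 [572.46234   83.82021 ]]
[207 177 139] [126  92  67]
bar col 142 ((568.7105102539062, 51.72956085205078), (15.252527236938477, 61.68089294433594), 8.773094177246094) [0.56847894 0.05204382]
[[556.4696    81.046005]
 [565.8773    20.086773]
 [580.9514    22.413116]
 [571.5437    83.372345]]
holder top 574 ((488.02630615234375, -263.179931640625), (71.05133819580078, 71.41383361816406), 82.98851013183594) [ 0.4881542  -0.26348719]
[[ 448.24988 -294.08127]
 [ 519.12964 -302.7986 ]
 [ 527.80273 -232.2786 ]
 [ 456.92297 -223.56125]]
pad 123 ((489.8155517578125, -264.70928955078125), (31.45261573791504, 29.136024475097656), 89.12606811523438) [ 0.48991173 -0.26525481]
[[ 475.00937 -280.21158]
 [ 504.142   -280.65598]
 [ 504.62173 -249.207  ]
 [ 475.4891  -248.7626 ]]
```

View pics/topz.png

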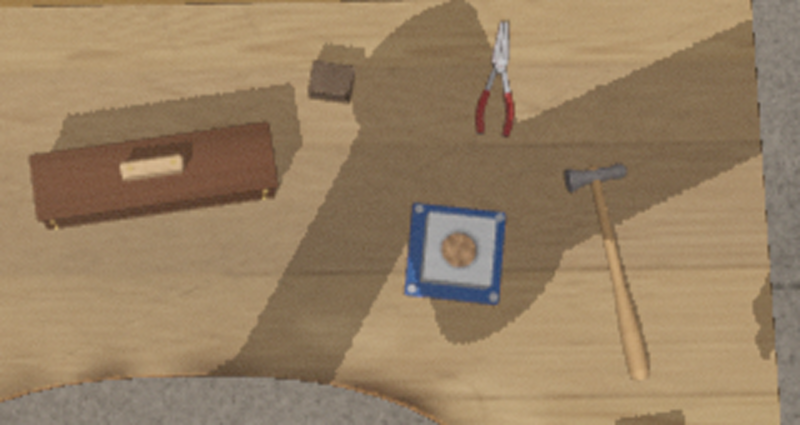

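>>> {"fn": "servo_tool", "kwargs": {
  "steps": [
    {"x": 33,"y": 48,"yaw": 6.6},
    {"x": 65,"y": 95,"yaw": 13.1},
    {"x": 98,"y": 143,"yaw": 19.7},
    {"x": 130,"y": 191,"yaw": 26.2},
    {"x": 163,"y": 238,"yaw": 32.8},
    {"x": 196,"y": 286,"yaw": 39.3},
    {"x": 228,"y": 334,"yaw": 45.9},
    {"x": 261,"y": 381,"yaw": 52.4},
    {"x": 293,"y": 429,"yaw": 59},
    {"x": 326,"y": 477,"yaw": 65.5},
    {"x": 359,"y": 524,"yaw": 72.1},
    {"x": 391,"y": 572,"yaw": 78.6}
  ],
  "grip": 50,
  "grip_force": 40
}}

```text
schema error: expected keys x, y, z, yaw
```

Run:
```python
from workcell import *
from h import *
o=get_obs(); print({k:np.round(o[k],3) for k in o})
im,d=camera("wrist"); p=camera_params("wrist"); print(p)
np.savez("wrist0.npz",im=im,d=d,K=p["intrinsics"],H=p["hand_eye"],pos=o["ee_pos"],rot=o["tcp_rot"])
cv2.imwrite("pics/wrist0.png",im[:,:,::-1])
# bench edge
i0=np.load("top0.npz"); W=world("top")
for u in (240,265,290,315,340):
    c=[(v,W[v,u,0]) for v in range(215,320) if abs(W[v,u,2])<.012]
    print(u,W[c[0][0],u],W[c[-1][0],u],c[-1][0])
```

```text
{'time': np.float64(0.1), 'q': array([-7.1161e+01,  5.0080e+00,  1.0040e+01,  9.5099e+01, -1.0000e-03,
        9.0002e+01]), 'qd': array([ 0.05 , -0.097,  0.095,  0.055, -0.093, -0.055]), 'joint_efforts': array([ 1.0000e-03, -5.2156e+01,  4.6565e+01,  1.6000e-02,  0.0000e+00,
        0.0000e+00]), 'ee_pos': array([ 0.178, -0.52 ,  0.253]), 'tcp_rot': array([-1.79933e+02,  1.00000e-03,  1.88370e+01]), 'wrist_force': array([-0.464,  0.071, -0.02 ]), 'torque': array([-0.008,  0.018,  0.004]), 'opening': np.float64(0.086)}
{'intrinsics': array([[348.4193213 ,   0.        , 319.98881423],
       [  0.        , 348.4193213 , 240.48973865],
       [  0.        ,   0.        ,   1.        ]]), 'hand_eye': array([[-1.16528891e-04, -9.49322916e-01, -3.14302383e-01,
         7.96909343e-02],
       [ 9.99999718e-01, -3.43708694e-04,  6.67388137e-04,
         1.53984709e-04],
       [-7.41595313e-04, -3.14302216e-01,  9.49322688e-01,
        -1.20167751e-01],
       [ 0.00000000e+00,  0.00000000e+00,  0.00000000e+00,
         1.00000000e+00]])}
240 [ 0.54004819  0.19250264 -0.00069155] [0.35010445 0.19039156 0.00277348] 286
265 [0.52648836 0.12447828 0.00835966] [ 0.36048146  0.12620139 -0.00935321] 282
290 [0.53682857 0.05818715 0.00541399] [ 0.36450766  0.05973544 -0.00504855] 280
315 [ 0.53655475 -0.00831183  0.00143489] [ 0.36606325 -0.00627339 -0.00323739] 279
340 [ 0.53601849 -0.07508761 -0.00117494] [ 0.36276295 -0.07212277 -0.00715378] 280
```

View pics/wrist0.png

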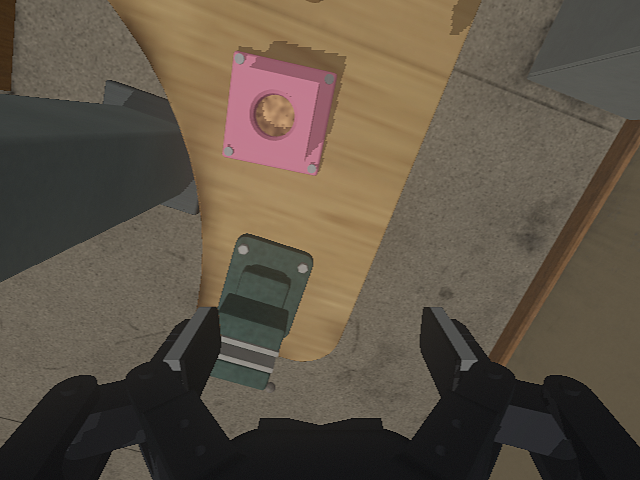

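>>> {"fn": "servo_tool", "kwargs": {
  "steps": [
    {"x": 33,"y": 48,"z": 0,"yaw": 6.6},
    {"x": 65,"y": 95,"z": 0,"yaw": 13.1},
    {"x": 98,"y": 143,"z": 0,"yaw": 19.7},
    {"x": 130,"y": 191,"z": 0,"yaw": 26.2},
    {"x": 163,"y": 238,"z": 0,"yaw": 32.8},
    {"x": 196,"y": 286,"z": 0,"yaw": 39.3},
    {"x": 228,"y": 334,"z": 0,"yaw": 45.9},
    {"x": 261,"y": 381,"z": 0,"yaw": 52.4},
    {"x": 293,"y": 429,"z": 0,"yaw": 59},
    {"x": 326,"y": 477,"z": 0,"yaw": 65.5},
    {"x": 359,"y": 524,"z": 0,"yaw": 72.1},
    {"x": 391,"y": 572,"z": 0,"yaw": 78.6}
  ],
  "grip": 50,
  "grip_force": 40
}}

```text
time: 1.65
ee_pos: [0.5693, 0.0534, 0.2525]
tcp_rot: [-179.9, 0.0, 97.7]
wrist_force: [0.2, -0.4, 1.4]
opening: 0.0502
```

```bash
cat > w.py <<'E'
from workcell import *
from h import *
from scipy.spatial.transform import Rotation as Ro
def snap(n):
    o=get_obs(); print({k:np.round(o[k],4) for k in ("time","q","ee_pos","tcp_rot","wrist_force","opening")})
    im,d=camera("wrist"); p=camera_params("wrist")
    np.savez(f"{n}.npz",im=im,d=d,K=p["intrinsics"],H=p["hand_eye"],pos=o["ee_pos"],rot=o["tcp_rot"])
    cv2.imwrite(f"pics/{n}.png",im[:,:,::-1])
def pose(s): return Ro.from_euler("xyz",s["rot"],degrees=True).as_matrix()@s["H"][:3,:3],s["pos"]+Ro.from_euler("xyz",s["rot"],degrees=True).as_matrix()@s["H"][:3,3]
def wray(n,uv,z):
    s=np.load(n+".npz");R,c=pose(s);K=s["K"];uv=np.atleast_2d(np.array(uv,float))
    r=np.c_[(uv-[K[0,2],K[1,2]])/[K[0,0],K[1,1]],np.ones(len(uv))]@R.T
    return c+r*((z-c[2])/r[:,2])[:,None]
def wworld(n):
    s=np.load(n+".npz");R,c=pose(s);K=s["K"];z=s["d"];v,u=np.mgrid[:480,:640]
    return np.stack([(u-K[0,2])/K[0,0]*z,(v-K[1,2])/K[1,1]*z,z],-1)@R.T+c
E
python3 - <<'E'
from w import *
snap("wrist1")
E
```

```text
{'time': np.float64(1.65), 'q': array([ 5.36450e+00,  8.07860e+00,  1.33814e+01,  9.53662e+01,
       -1.10000e-02,  8.76981e+01]), 'ee_pos': array([0.5693, 0.0534, 0.2525]), 'tcp_rot': array([-1.799363e+02,  8.400000e-03,  9.766640e+01]), 'wrist_force': array([ 0.1686, -0.4263,  1.4304]), 'opening': np.float64(0.0502)}
```

View pics/wrist1.png

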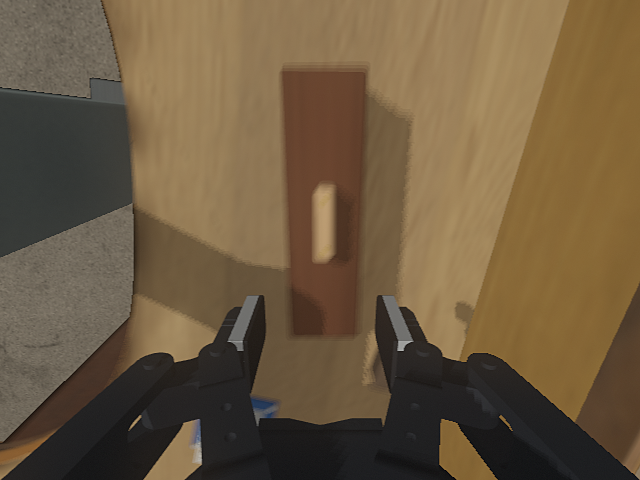

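Run:
```python
from w import *
s=np.load("wrist1.npz"); im=s["im"]; W=wworld("wrist1")
hsv=cv2.cvtColor(im,cv2.COLOR_RGB2HSV)
z=W[...,2]; reg=np.zeros(z.shape,bool); reg[170:275,300:350]=1
for nm,m,zp in (("bar",reg&(z>.085)&(z<.1),.092),("lid",(z>.058)&(z<.072)&(np.mgrid[:480,:640][0]<300),.068)):
    m8=m.astype(np.uint8);n,l,st,c=cv2.connectedComponentsWithStats(m8);k=1+np.argmax(st[1:,4]);v,u=np.nonzero(l==k)
    P=wray("wrist1",np.c_[u,v],zp)[:,:2]*1000
    print(nm,st[k],np.median(z[l==k]),cv2.minAreaRect(P.astype(np.float32)),P.mean(0))
```

```text
bar [ 311  191   19   73 1341] 0.09121787666512482 ((568.6307373046875, 51.36176300048828), (15.476714134216309, 62.92238998413086), 7.194189548492432) [568.33419257  51.76131999]
lid [  278    72    87   228 16599] 0.06757701463689447 ((565.6803588867188, 72.73490905761719), (69.34405517578125, 201.54185485839844), 7.298994064331055) [563.96876809  86.06569996]
```

>>> {"fn": "servo_tool", "kwargs": {
  "steps": [
    {"x": -0.5,"y": -2,"z": -50,"yaw": -0.3},
    {"x": -0.5,"y": -2,"z": -100,"yaw": -0.3},
    {"x": -0.5,"y": -2,"z": -140,"yaw": -0.3},
    {"x": -0.5,"y": -2,"z": -157,"yaw": -0.3},
    {"x": -0.5,"y": -2,"z": -157,"yaw": -0.3}
  ]
}}

```text
time: 2.33
ee_pos: [0.571, 0.056, 0.0933]
tcp_rot: [-179.8, -0.1, 97.8]
wrist_force: [0.1, -0.1, -0.0]
opening: 0.05
```

>>> {"fn": "servo_tool", "kwargs": {
  "steps": [
    {"x": 0,"y": 0,"z": 0,"yaw": 0},
    {"x": 0,"y": 0,"z": 0,"yaw": 0},
    {"x": 0,"y": 0,"z": 0,"yaw": 0},
    {"x": 0,"y": 0,"z": 0,"yaw": 0},
    {"x": 0,"y": 0,"z": 0,"yaw": 0}
  ],
  "grip": 0,
  "grip_force": 60
}}

```text
time: 2.95
ee_pos: [0.5713, 0.056, 0.0953]
tcp_rot: [-179.9, -0.1, 97.8]
wrist_force: [-3.3, -0.2, 6.0]
opening: 0.0146
```

>>> {"fn": "servo_tool", "kwargs": {
  "steps": [
    {"x": 0,"y": 0,"z": 8,"yaw": 0},
    {"x": 0,"y": 0,"z": 20,"yaw": 0},
    {"x": 0,"y": 0,"z": 35,"yaw": 0},
    {"x": 0,"y": 0,"z": 50,"yaw": 0},
    {"x": 0,"y": 0,"z": 50,"yaw": 0}
  ]
}}

```text
time: 3.58
ee_pos: [0.5721, 0.0561, 0.1471]
tcp_rot: [179.9, -0.1, 97.8]
wrist_force: [-0.1, -0.8, -3.2]
opening: 0.0146
```

Run:
```python
from w import *
snap("wrist2")
im,d=camera("scene"); cv2.imwrite("pics/scene2.png",im[:,:,::-1])
```

```text
{'time': np.float64(3.575), 'q': array([ 5.5504,  7.4648,  1.0464, 83.4849,  0.1122, 87.7328]), 'ee_pos': array([0.5721, 0.0561, 0.1471]), 'tcp_rot': array([ 1.79899e+02, -1.08300e-01,  9.78178e+01]), 'wrist_force': array([-0.0879, -0.8466, -3.1785]), 'opening': np.float64(0.0146)}
```

View pics/wrist2.png

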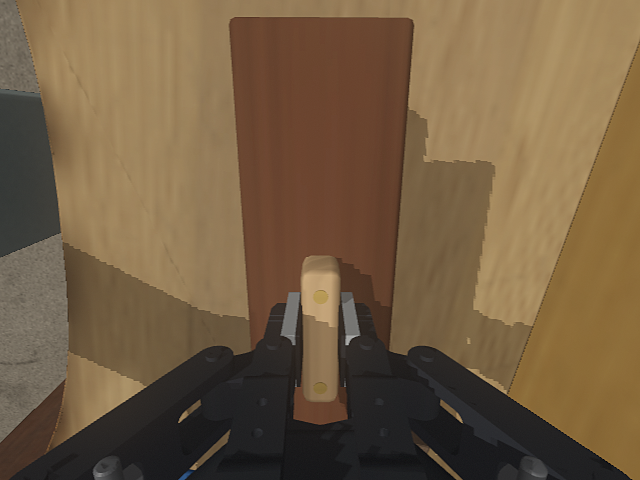

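>>> {"fn": "servo_tool", "kwargs": {
  "steps": [
    {"x": -25,"y": -2,"z": 5,"yaw": 0},
    {"x": -60,"y": -3,"z": 5,"yaw": 0},
    {"x": -95,"y": -4,"z": 5,"yaw": 0},
    {"x": -122,"y": -5,"z": 5,"yaw": 0},
    {"x": -122,"y": -5,"z": -30,"yaw": 0},
    {"x": -122,"y": -5,"z": -65,"yaw": 0},
    {"x": -122,"y": -5,"z": -88,"yaw": 0},
    {"x": -122,"y": -5,"z": -98,"yaw": 0},
    {"x": -122,"y": -5,"z": -98,"yaw": 0}
  ]
}}

```text
time: 4.8
ee_pos: [0.449, 0.051, 0.0468]
tcp_rot: [-179.9, -0.1, 97.8]
wrist_force: [-0.0, -0.8, -1.9]
opening: 0.0142
```

>>> {"fn": "servo_tool", "kwargs": {
  "steps": [
    {"x": 0,"y": 0,"z": -4,"yaw": 0},
    {"x": 0,"y": 0,"z": -7,"yaw": 0},
    {"x": 0,"y": 0,"z": -8,"yaw": 0},
    {"x": 0,"y": 0,"z": -8,"yaw": 0}
  ]
}}

```text
time: 5.3
ee_pos: [0.4491, 0.051, 0.0392]
tcp_rot: [-179.9, -0.1, 97.8]
wrist_force: [-3.1, 0.0, 1.4]
opening: 0.0144
```

>>> {"fn": "servo_tool", "kwargs": {
  "steps": [
    {"x": 0,"y": 0,"z": 0,"yaw": 0},
    {"x": 0,"y": 0,"z": 0,"yaw": 0},
    {"x": 0,"y": 0,"z": 1,"yaw": 0},
    {"x": 0,"y": 0,"z": 20,"yaw": 0},
    {"x": 0,"y": 0,"z": 60,"yaw": 0},
    {"x": 0,"y": 0,"z": 110,"yaw": 0},
    {"x": 0,"y": 0,"z": 140,"yaw": 0},
    {"x": 0,"y": 0,"z": 140,"yaw": 0}
  ],
  "grip": 50
}}

```text
time: 6.3
ee_pos: [0.4503, 0.0511, 0.1817]
tcp_rot: [179.8, -0.1, 97.8]
wrist_force: [-0.8, -0.8, -0.6]
opening: 0.0498
```

Run:
```python
from w import *
snap("wrist3")
```

```text
{'time': np.float64(6.3), 'q': array([  6.4127,  -9.2892, -11.678 ,  87.456 ,   0.1149,  88.5966]), 'ee_pos': array([0.4503, 0.0511, 0.1817]), 'tcp_rot': array([ 1.79842e+02, -1.11000e-01,  9.78164e+01]), 'wrist_force': array([-0.8152, -0.7898, -0.5845]), 'opening': np.float64(0.0498)}
```

View pics/wrist3.png

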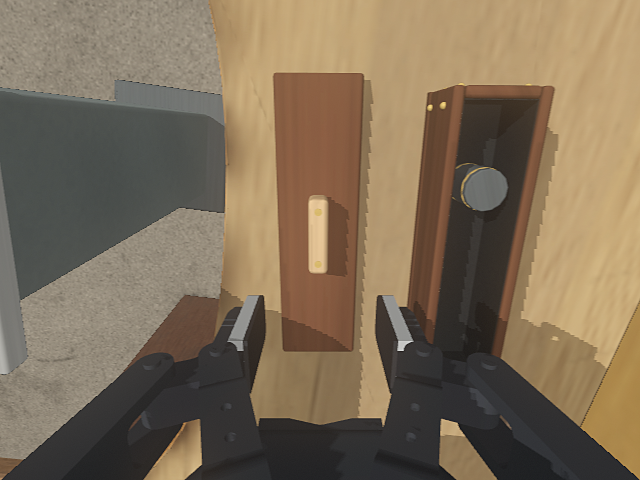

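Run:
```python
from w import *
W=wworld("wrist3"); z=W[...,2]
print(z[188,484],W[188,484],z[250,470])
m=np.zeros(z.shape,bool); m[155:225,440:515]=1
m&=(z>.045)&(z<.054)
n,l,st,c=cv2.connectedComponentsWithStats(m.astype(np.uint8));k=1+np.argmax(st[1:,4]);v,u=np.nonzero(l==k)
P=wray("wrist3",np.c_[u,v],.05)[:,:2]*1000
c,r=cv2.minEnclosingCircle(P.astype(np.float32));print(st[k],c,r,P.mean(0))
a=np.deg2rad(7.3);d=P.mean(0)-[568.7,51.5]
print("box frame",d@[np.cos(a),np.sin(a)],d@[-np.sin(a),np.cos(a)])
# box rim
m=(z>.055)&(z<.064)&(np.mgrid[:480,:640][0]<330)&(np.mgrid[:480,:640][1]>380)
v,u=np.nonzero(m);print(cv2.minAreaRect((wray("wrist3",np.c_[u,v],.06)[:,:2]*1000).astype(np.float32)))
m=(z<.03)&(z>.015);m[:,400:]=0;m[300:]=0
v,u=np.nonzero(m);P=wray("wrist3",np.c_[u,v],.012)[:,:2];print(z[150,320],z[235,318],len(u))
```

```text
0.04941387225406291 [0.56295434 0.10394126 0.04941387] 0.008524617991716166
[ 462  168   46   44 1520] (563.1465454101562, 103.2054672241211) 16.66527557373047 [563.2845951  103.08653388]
box frame 1.1833127131492285 51.856502574565305
((562.7399291992188, 81.95919036865234), (67.04084014892578, 179.31454467773438), 7.441452980041504)
0.012142473309622759 0.03533711632317682 64
```

>>> {"fn": "servo_tool", "kwargs": {
  "steps": [
    {"x": 12,"y": 6,"z": 0,"yaw": 10},
    {"x": 25,"y": 12,"z": 0,"yaw": 20},
    {"x": 38,"y": 17,"z": 0,"yaw": 30},
    {"x": 50,"y": 23,"z": 0,"yaw": 40},
    {"x": 63,"y": 29,"z": 0,"yaw": 50},
    {"x": 75,"y": 35,"z": 0,"yaw": 60},
    {"x": 88,"y": 41,"z": 0,"yaw": 70},
    {"x": 100,"y": 46,"z": -30,"yaw": 80},
    {"x": 113,"y": 52,"z": -50,"yaw": 89.6},
    {"x": 113,"y": 52,"z": -70,"yaw": 89.6},
    {"x": 113,"y": 52,"z": -85,"yaw": 89.6},
    {"x": 113,"y": 52,"z": -85,"yaw": 89.6}
  ],
  "grip": 0
}}

```text
time: 7.85
ee_pos: [0.5616, 0.1028, 0.0931]
tcp_rot: [180.0, -0.3, -172.6]
wrist_force: [-0.0, -0.2, 0.2]
opening: -0.0001
```

>>> {"fn": "servo_tool", "kwargs": {
  "steps": [
    {"x": 1,"y": 0,"z": -8,"yaw": 0},
    {"x": 1,"y": 0,"z": -14,"yaw": 0},
    {"x": 1,"y": 0,"z": -17,"yaw": 0},
    {"x": 1,"y": 0,"z": -20,"yaw": 0},
    {"x": 1,"y": 0,"z": -22,"yaw": 0},
    {"x": 1,"y": 0,"z": -23,"yaw": 0}
  ]
}}

```text
time: 8.6
ee_pos: [0.5629, 0.1029, 0.072]
tcp_rot: [180.0, -0.2, -172.6]
wrist_force: [-7.0, -1.4, 18.0]
opening: -0.0001
```

>>> {"fn": "servo_tool", "kwargs": {
  "steps": [
    {"x": 0,"y": 0,"z": 15,"yaw": 0},
    {"x": 0,"y": 0,"z": 28,"yaw": 0},
    {"x": 0,"y": 0,"z": 28,"yaw": 0},
    {"x": 0,"y": 0,"z": 28,"yaw": 0},
    {"x": 0,"y": 0,"z": 28,"yaw": 0},
    {"x": 0,"y": 0,"z": 28,"yaw": 0}
  ],
  "grip": 60
}}

```text
time: 9.35
ee_pos: [0.5627, 0.1028, 0.0996]
tcp_rot: [180.0, -0.2, -172.6]
wrist_force: [0.2, -0.2, -0.3]
opening: 0.0603
```

Run:
```python
from w import *
snap("wrist4")
```

```text
{'time': np.float64(9.35), 'q': array([ 1.03497e+01,  7.96080e+00, -3.66450e+00,  7.86028e+01,
        1.72000e-02,  2.95010e+00]), 'ee_pos': array([0.5627, 0.1028, 0.0996]), 'tcp_rot': array([ 179.9945,   -0.2287, -172.6005]), 'wrist_force': array([ 0.1668, -0.2276, -0.3321]), 'opening': np.float64(0.0603)}
```

View pics/wrist4.png

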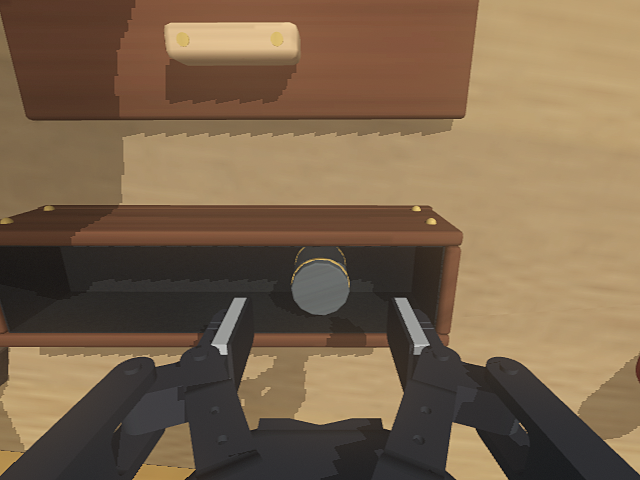

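Run:
```python
from w import *
W=wworld("wrist4"); z=W[...,2]
m=np.zeros(z.shape,bool); m[245:330,280:360]=1
m&=(z>.046)&(z<.054)
n,l,st,c=cv2.connectedComponentsWithStats(m.astype(np.uint8));k=1+np.argmax(st[1:,4]);v,u=np.nonzero(l==k)
P=wray("wrist4",np.c_[u,v],.05)[:,:2]*1000
print(st[k],cv2.minEnclosingCircle(P.astype(np.float32)),P.mean(0),np.median(z[l==k]))
```

```text
[ 290  261   59   54 2468] ((564.0398559570312, 102.42021179199219), 16.251649856567383) [563.77231994 102.19998857] 0.0494979097932325
```

>>> {"fn": "servo_tool", "kwargs": {
  "steps": [
    {"x": 1,"y": -0.5,"z": -20,"yaw": 0},
    {"x": 1,"y": -0.5,"z": -40,"yaw": 0},
    {"x": 1,"y": -0.5,"z": -51,"yaw": 0},
    {"x": 1,"y": -0.5,"z": -52,"yaw": 0},
    {"x": 1,"y": -0.5,"z": -52,"yaw": 0}
  ]
}}

```text
time: 10.02
ee_pos: [0.564, 0.1024, 0.0483]
tcp_rot: [180.0, -0.2, -172.6]
wrist_force: [-0.5, -0.5, -0.5]
opening: 0.0601
```

>>> {"fn": "servo_tool", "kwargs": {
  "steps": [
    {"x": 0,"y": 0,"z": 0,"yaw": 0},
    {"x": 0,"y": 0,"z": 0,"yaw": 0},
    {"x": 0,"y": 0,"z": 0,"yaw": 0},
    {"x": 0,"y": 0,"z": 0,"yaw": 0},
    {"x": 0,"y": 0,"z": 0,"yaw": 0}
  ],
  "grip": 0,
  "grip_force": 50
}}

```text
time: 10.65
ee_pos: [0.5646, 0.1025, 0.0494]
tcp_rot: [180.0, -0.1, -172.6]
wrist_force: [0.2, -0.3, 5.0]
opening: 0.0307
```

>>> {"fn": "servo_tool", "kwargs": {
  "steps": [
    {"x": 0,"y": 0,"z": 8,"yaw": 0},
    {"x": 0,"y": 0,"z": 30,"yaw": 0},
    {"x": 0,"y": 0,"z": 65,"yaw": 0},
    {"x": -3,"y": -20,"z": 110,"yaw": 0},
    {"x": -13,"y": -65,"z": 140,"yaw": 0},
    {"x": -23,"y": -115,"z": 150,"yaw": 0},
    {"x": -33,"y": -165,"z": 150,"yaw": 0},
    {"x": -43,"y": -215,"z": 150,"yaw": 0},
    {"x": -53,"y": -265,"z": 150,"yaw": 0},
    {"x": -63,"y": -310,"z": 150,"yaw": 0},
    {"x": -70,"y": -345,"z": 150,"yaw": 0},
    {"x": -76,"y": -366,"z": 150,"yaw": 0}
  ]
}}

```text
time: 12.15
ee_pos: [0.4879, -0.2651, 0.1994]
tcp_rot: [180.0, -0.1, -172.7]
wrist_force: [-0.1, 0.2, -1.7]
opening: 0.0308
```

>>> {"fn": "servo_tool", "kwargs": {
  "steps": [
    {"x": 0,"y": 0,"z": 0,"yaw": 0},
    {"x": 0,"y": 0,"z": 0,"yaw": 0}
  ]
}}

```text
time: 12.4
ee_pos: [0.4879, -0.2647, 0.1994]
tcp_rot: [180.0, -0.1, -172.7]
wrist_force: [-0.7, 0.4, -2.4]
opening: 0.0308
```

Run:
```python
from w import *
snap("wrist5")
```

```text
{'time': np.float64(12.4), 'q': array([-2.84663e+01,  4.99670e+00,  4.12330e+00,  8.92425e+01,
       -2.77000e-02, -3.57768e+01]), 'ee_pos': array([ 0.4879, -0.2647,  0.1994]), 'tcp_rot': array([ 1.799547e+02, -1.102000e-01, -1.726895e+02]), 'wrist_force': array([-0.6586,  0.3887, -2.392 ]), 'opening': np.float64(0.0308)}
```

View pics/wrist5.png

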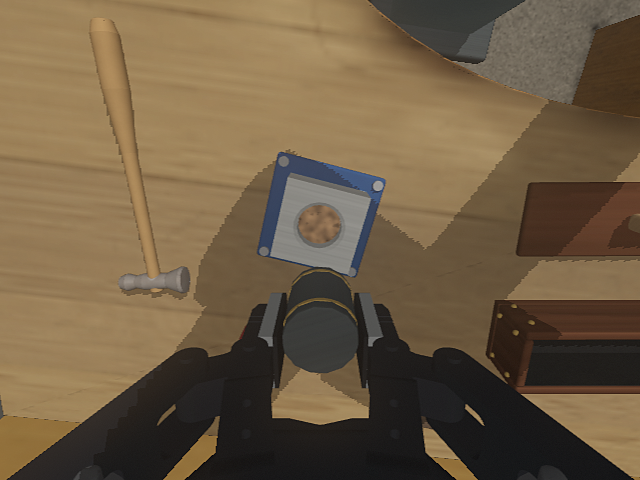

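Run:
```python
from w import *
s=np.load("wrist5.npz");im=s["im"];W=wworld("wrist5");z=W[...,2]
cv2.imwrite("pics/w5z.png",cv2.resize(im[140:290,240:400,::-1],None,fx=4,fy=4,interpolation=cv2.INTER_CUBIC))
hsv=cv2.cvtColor(im,cv2.COLOR_RGB2HSV)
def fit(m,zp,name):
    n,l,st,c=cv2.connectedComponentsWithStats(m.astype(np.uint8));k=1+np.argmax(st[1:,4])
    cs,_=cv2.findContours((l==k).astype(np.uint8),cv2.RETR_EXTERNAL,cv2.CHAIN_APPROX_NONE)
    P=(wray("wrist5",max(cs,key=len)[:,0],zp)[:,:2]*1000).astype(np.float32)
    print(name,st[k],cv2.fitEllipse(P),cv2.minAreaRect(P))
v,u=np.mgrid[:480,:640]; near=np.hypot(u-319,v-225)<32
for r in range(0,0):pass
print([tuple(int(x) for x in hsv[225,c]) for c in range(285,355,4)])
print(np.round(z[225,285:355:4],3))
fit(near&(hsv[...,0]<25)&(hsv[...,1]>70),.024,"pad")
fit((z>.034)&(z<.042)&(np.hypot(u-319,v-225)<70),.038,"top")
fit(near&(z<.0365),.0375,"hole")
fit((z>.19)&(z<.21)&(v>280)&(abs(u-320)<45),.2,"die")
```

```text
[(21, 13, 136), (20, 11, 137), (25, 12, 130), (45, 10, 100), (14, 107, 133), (15, 108, 125), (15, 108, 125), (14, 106, 127), (14, 104, 127), (15, 107, 146), (15, 110, 144), (15, 108, 156), (14, 106, 125), (14, 100, 97), (30, 7, 113), (24, 9, 135), (25, 10, 146), (21, 12, 147)]
[0.038 0.038 0.036 0.023 0.024 0.024 0.024 0.023 0.022 0.024 0.024 0.024
 0.023 0.025 0.034 0.037 0.038 0.038]
pad [ 298  205   42   38 1241] ((488.6275329589844, -266.0650634765625), (33.76596450805664, 35.87765884399414), 8.484161376953125) ((488.4438171386719, -266.3631286621094), (33.7157096862793, 36.166358947753906), 7.303522109985352)
top [ 270  177  101   98 5163] ((487.3560485839844, -266.5243225097656), (81.79701232910156, 82.04012298583984), 172.61178588867188) ((487.5638732910156, -266.5148620605469), (69.87067413330078, 70.51152038574219), 82.92864990234375)
hole [ 293  202   54   50 1836] ((487.7852783203125, -266.2572937011719), (41.0837516784668, 41.33689498901367), 17.66948890686035) ((487.78741455078125, -266.444091796875), (42.147945404052734, 42.23088836669922), 57.349090576171875)
die [ 276  295   89   82 5524] ((486.5340576171875, -265.4830017089844), (38.29148864746094, 38.7413215637207), 82.77471923828125) ((486.4049072265625, -265.32550048828125), (37.27228927612305, 34.67282485961914), 7.302769184112549)
```

View pics/w5z.png

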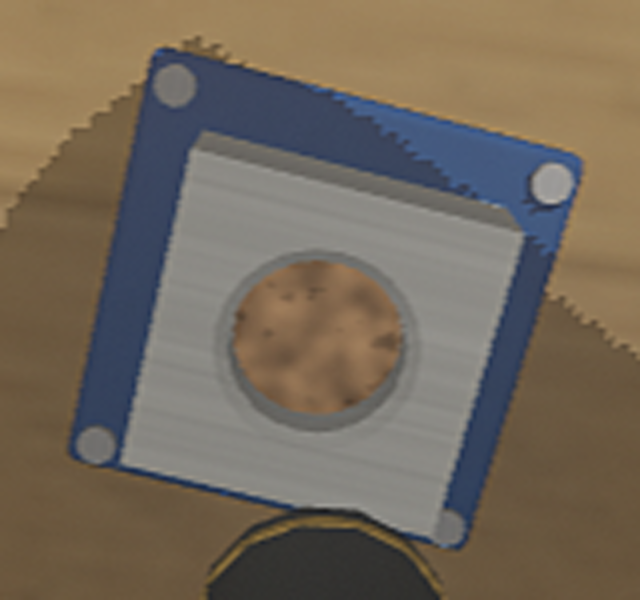

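>>> {"fn": "servo_tool", "kwargs": {
  "steps": [
    {"x": 0.5,"y": -0.8,"z": -40,"yaw": 0},
    {"x": 0.5,"y": -0.8,"z": -80,"yaw": 0},
    {"x": 0.5,"y": -0.8,"z": -105,"yaw": 0},
    {"x": 0.5,"y": -0.8,"z": -112,"yaw": 0},
    {"x": 0.5,"y": -0.8,"z": -112,"yaw": 0},
    {"x": 0.5,"y": -0.8,"z": -112,"yaw": 0}
  ]
}}

```text
time: 13.2
ee_pos: [0.4893, -0.2653, 0.0889]
tcp_rot: [-180.0, -0.0, -172.6]
wrist_force: [0.1, -0.4, -1.8]
opening: 0.0303
```

Run:
```python
from w import *
snap("wrist6")
im,d=camera("top");p=camera_params("top")
np.savez("top6.npz",im=im,d=d,K=p["intrinsics"],rvec=p["rvec"],tvec=p["tvec"])
im2,d=camera("scene")
cv2.imwrite("pics/s6z.png",cv2.resize(im2[230:360,300:460,::-1],None,fx=4,fy=4,interpolation=cv2.INTER_CUBIC))
```

```text
{'time': np.float64(13.2), 'q': array([-2.84581e+01,  5.85930e+00, -7.15460e+00,  7.69734e+01,
       -2.83000e-02, -3.58217e+01]), 'ee_pos': array([ 0.4893, -0.2653,  0.0889]), 'tcp_rot': array([-1.799696e+02, -6.300000e-03, -1.726364e+02]), 'wrist_force': array([ 0.0994, -0.3797, -1.7576]), 'opening': np.float64(0.0303)}
```

View pics/wrist6.png

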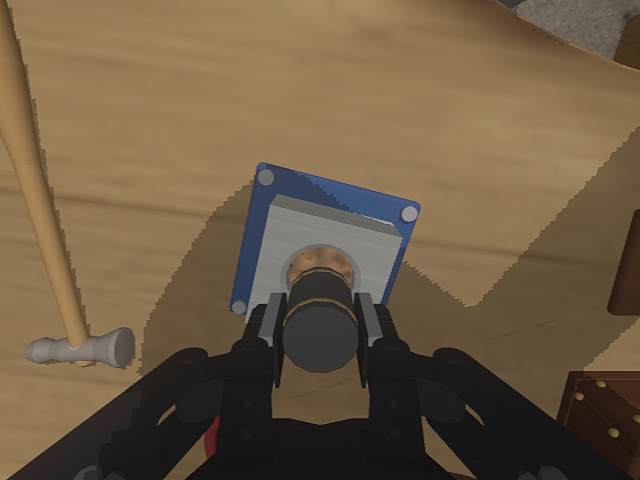

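View pics/s6z.png

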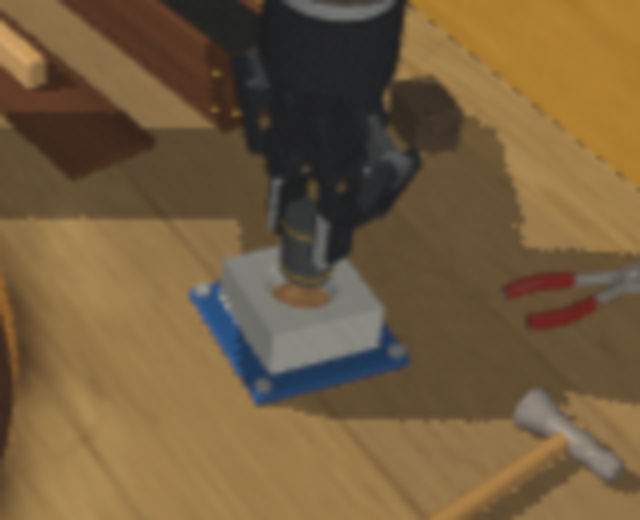

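>>> {"fn": "servo_tool", "kwargs": {
  "steps": [
    {"x": -0.7,"y": 0,"z": -5,"yaw": 0},
    {"x": -0.7,"y": 0,"z": -9,"yaw": 0},
    {"x": -0.7,"y": 0,"z": -13,"yaw": 0},
    {"x": -0.7,"y": 0,"z": -16,"yaw": 0},
    {"x": -0.7,"y": 0,"z": -16,"yaw": 0}
  ]
}}

```text
time: 13.98
ee_pos: [0.4881, -0.2653, 0.0721]
tcp_rot: [180.0, -0.1, -172.7]
wrist_force: [0.1, 0.1, -1.6]
opening: 0.0308
```

>>> {"fn": "servo_tool", "kwargs": {
  "steps": [
    {"x": 0,"y": 0,"z": -3,"yaw": 0},
    {"x": 0,"y": 0,"z": -5,"yaw": 0},
    {"x": 0,"y": 0,"z": -6,"yaw": 0},
    {"x": 0,"y": 0,"z": -6.5,"yaw": 0},
    {"x": 0,"y": 0,"z": -6.5,"yaw": 0}
  ]
}}

```text
time: 14.6
ee_pos: [0.4881, -0.2653, 0.0656]
tcp_rot: [180.0, -0.1, -172.7]
wrist_force: [0.5, -1.6, -1.8]
opening: 0.0304
```

>>> {"fn": "servo_tool", "kwargs": {
  "steps": [
    {"x": 0,"y": 0,"z": -1,"yaw": 0},
    {"x": 0,"y": 0,"z": -1.5,"yaw": 0},
    {"x": 0,"y": 0,"z": -1.5,"yaw": 0}
  ]
}}

```text
time: 14.98
ee_pos: [0.4883, -0.2654, 0.0653]
tcp_rot: [-180.0, -0.0, -172.7]
wrist_force: [-3.8, 2.9, 6.6]
opening: 0.0306
```

Contact with the pad at the expected height (65 mm). Release gently and rise.

>>> {"fn": "servo_tool", "kwargs": {
  "steps": [
    {"x": 0,"y": 0,"z": 0,"yaw": 0},
    {"x": 0,"y": 0,"z": 0,"yaw": 0},
    {"x": 0,"y": 0,"z": 0,"yaw": 0},
    {"x": 0,"y": 0,"z": 15,"yaw": 0},
    {"x": 0,"y": 0,"z": 50,"yaw": 0},
    {"x": 0,"y": 0,"z": 100,"yaw": 0},
    {"x": 0,"y": 0,"z": 130,"yaw": 0},
    {"x": 0,"y": 0,"z": 135,"yaw": 0},
    {"x": 0,"y": 0,"z": 135,"yaw": 0}
  ],
  "grip": 56
}}

```text
time: 16.1
ee_pos: [0.4883, -0.2654, 0.2005]
tcp_rot: [-180.0, 0.0, -172.7]
wrist_force: [0.2, -0.7, -0.7]
opening: 0.0562
```

Run:
```python
from w import *
snap("wrist7")
W=wworld("wrist7");z=W[...,2];v,u=np.mgrid[:480,:640]
m=(z>.058)&(z<.072)&(v>150)&(v<300)&(abs(u-320)<60)
n,l,st,c=cv2.connectedComponentsWithStats(m.astype(np.uint8));k=1+np.argmax(st[1:,4]);vv,uu=np.nonzero(l==k)
P=wray("wrist7",np.c_[uu,vv],.066)[:,:2]*1000
q=W[l==k]; A=np.c_[q[:,:2]-q[:,:2].mean(0),np.ones(len(q))]
print(st[k],cv2.minEnclosingCircle(P.astype(np.float32)),np.median(z[l==k]),np.linalg.lstsq(A,q[:,2],rcond=None)[0])
im,d=camera("top");p=camera_params("top");np.savez("top7.npz",im=im,d=d,K=p["intrinsics"],rvec=p["rvec"],tvec=p["tvec"]);cv2.imwrite("pics/top7.png",im[:,:,::-1])
im2,d=camera("scene")
cv2.imwrite("pics/s7z.png",cv2.resize(im2[220:360,290:460,::-1],None,fx=4,fy=4,interpolation=cv2.INTER_CUBIC))
a=world("top");b=world("top","top7.npz")
print(a[161,363],b[161,363])
```

```text
{'time': np.float64(16.1), 'q': array([-2.85113e+01,  4.96510e+00,  4.20750e+00,  8.92202e+01,
       -2.32000e-02, -3.58608e+01]), 'ee_pos': array([ 0.4883, -0.2654,  0.2005]), 'tcp_rot': array([-1.799682e+02,  4.400000e-03, -1.726505e+02]), 'wrist_force': array([ 0.1536, -0.7083, -0.6667]), 'opening': np.float64(0.0562)}
[ 300  216   41   41 1330] ((487.76873779296875, -266.8614807128906), 16.53986358642578) 0.06537933862470877 [0.04961705 0.0076491  0.06514133]
[ 0.67423094 -0.13786363  0.03234383] [ 0.67485874 -0.1380064   0.03016459]
```

View pics/wrist7.png

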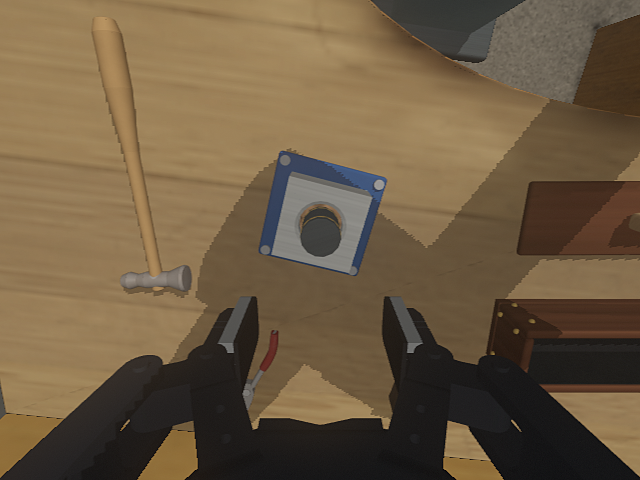

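View pics/s7z.png

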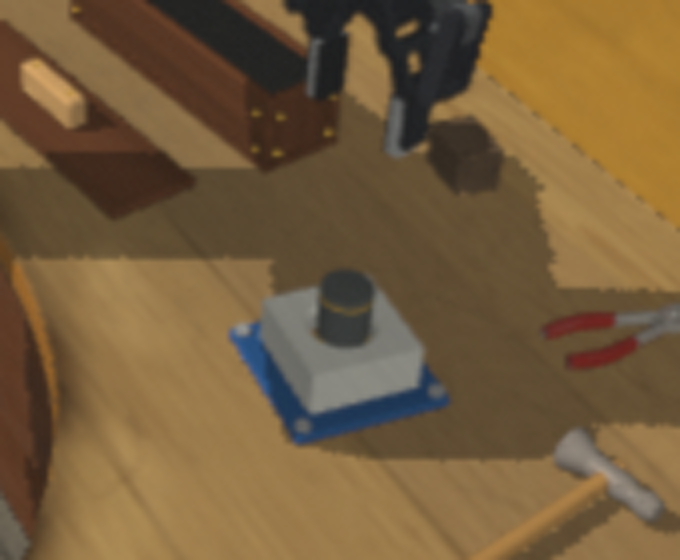

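View pics/top7.png

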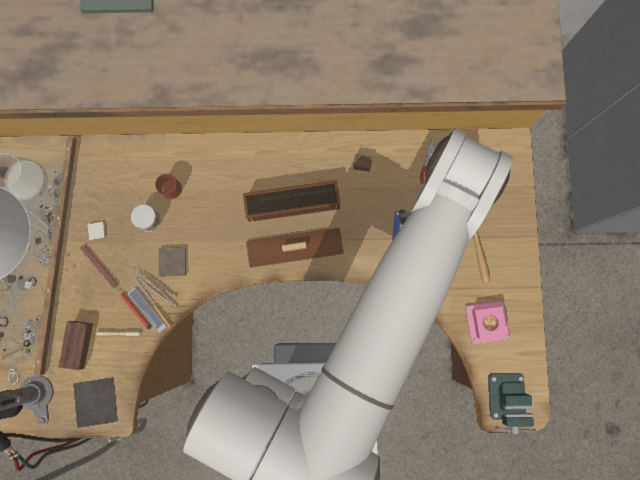

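Run:
```python
from w import *
for n,lo,hi,b in (("wrist7",.06,.072,(150,300,270,370)),("wrist4",.046,.054,(245,330,280,360)),("wrist3",.046,.054,(155,225,440,515))):
    W=wworld(n);z=W[...,2];m=np.zeros(z.shape,np.uint8);m[b[0]:b[1],b[2]:b[3]]=1
    m=cv2.erode(m*((z>lo)&(z<hi)).astype(np.uint8),np.ones((11,11)))>0
    q=W[m];A=np.c_[q[:,:2]-q[:,:2].mean(0),np.ones(len(q))];print(n,len(q),np.linalg.lstsq(A,q[:,2],rcond=None)[0].round(3))
```

```text
wrist7 460 [0.    0.004 0.066]
wrist4 971 [-0.006 -0.001  0.05 ]
wrist3 329 [-0.013  0.002  0.05 ]
```

Die top is level at 66 mm, and the lid, box and bystanders are as required; handing in.

```bash
python3 -c "
from workcell import *
print(job_done())"
```

```text
the job is handed in; nothing more can be done
None
```

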